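Slide the loaded descaling pan to the middle ring

ROBOT

A 6-joint arm with a two-finger parallel gripper is mounted at the origin on the work surface. World frame = base frame: x ahead of the robot, y to its left, z up, the work surface at z = 0. Lengths are in m, angles in rad, forces in N, time in s.
With the tool pointing down it reaches from about 0.375 to 0.925 m from the base axis. Payload 5.7 kg.
Tool frame: the origin (TCP) lies at the very end of the fingers, on their centre line; the grasp point (between the pads) lies 19 mm behind it; z points along the fingers, y is the line along which they close (so a half turn about z gives the same grasp; the last joint's range is limited). The gripper opens to 88 mm and grips with 3 to 60 N. Pads are 20 mm wide; open, the fingers measure 115 mm over their backs; the gripper's body (75 mm by 178 mm) begins 61 mm behind the grasp point.
Start: joints at [1.163, 0.359, 1.51, -0, 1.272, -0.115], TCP at [0.173, 0.574, 0.223] pointing down, gripper open.
Joint ranges: [-2.97, 2.97], [-1.01, 2.36], [0.21, 2.38], [-0.96, 4.11], [0.2, 2.71], [-2.98, 2.98]. Speed limits (rad/s): [2.39, 2.39, 3.14, 3.14, 3.14, 3.14].

INTERFACE

Orientations are given as a rotation vector (axis times angle).
In Python, from rig import get_obs, camera, job_done gives the robot as it stands.
- The arm moves only by the tool play_rows, never from a script. Its argument "commands" is text: rows parted by semicolons, each of 5 numbers parted by spaces: the shift along the world's x, y, z in mm, then the turn about the world's z in degrees, then the closure in counts, from 0 (fully open) to 255 (shut). In form: tx ty tz twist hand; .... A call has 1 to 12 rows; each row is the pose to reach, as a shift and turn from the pose commanded when the call began; what a row does not reach only later rows make up. A row lasts 1/12 s, in which the tool goes at most 41.7 mm and 7.16 degrees, less where a joint would pass 70% of its speed; a pose out of reach is approached as far as the arm can. A call with a gripper value outside its range is refused whole. The fingers move at their own pace and stop on an object; "squeeze" is the grip in N (left out, the last holds). Time passes only in rows, so rows that repeat a pose let the fingers close. It gives the time, the measured TCP pose, the force, the opening and the grip force at its end, in the units of the state.
- get_obs(): the state, without advancing time (a new reading comes with each control period).
- camera(name): name is "side" or "top"; returns a dict with "img" (384x512x3 uint8, blue, green, red), "z_map" (384x512 float32, m along the optical axis (not along the pixel's ray), 0 where there is no reading), "fov_y" (degrees; the focal length in pixels is half the picture's height over the tangent of half this angle, whatever the lens; pixels are square), "cx", "cy" (the principal point, pixels), "k1" (the pictures are not rectified: a ray, as slopes to the right and down, at radius r is drawn at 1 + k1 r^2 times it, then the intrinsics apply), "world_from_camera" (4x4, takes a point from camera to world coordinates). Camera axes: x right, y down, z forward; pixel columns grow to the right and rows downward; lengths in m; the calibration is good to about 2 mm. A picture is of the moment at which its call begins.
- job_done(): hands the job in; it is judged then, once.
The state is a dict: "clock": time; "joint_pos": joint angles; "qd": joint speeds; "tau": joint torques, N m; "position": TCP position; "eef_rot": TCP orientation; "wrist_force": force on the tool from outside, world axes, zero at the start; "moment": the same for the moment, N m; "grip_width": finger opening in m; "grip_force": force on a finger pad.
Only numpy, scipy, OpenCV 4.12 (cv2) and the standard library are available. Lean on these libraries where they do the work, as an engineer would, in place of code of your own. Each camera call takes 0.05 s, during which the arm holds its last target. There are 200 camera calls.

TASK

Two look-alike lidded saucepans stand on the outer rings of the three-ring hob: one is loaded with brass fittings to be descaled, the other is empty, and only their weight tells. Find the loaded one by feel and slide it along the glass onto the free middle ring, base wholly inside the ring, with its handle turned in over the glass towards the ring it came from instead of sticking out over an edge. Never lift or tip either pan off the glass; leave the empty pan standing inside its own ring, and leave everything else on the bench alone.

Things in the scene. Friction and masses are not known exactly. Their poses are not given: they have to be found in the camera images.
- hob: three-ring built-in glass hob standing on the bench, fixed: black glass 860 mm along its y, 360 mm along its x, flat and level glass face 62 mm above the bench. Origin: centre of the underside; x points away from the robot, y to the left along the row of rings; it may be turned a few degrees
- left_ring (a point): centre, on the glass face, of the left printed ring (thin pale circle, 200 mm across, printed flat). Rings lie in a row along the hob's y, 260 mm apart
- middle_ring (a point): centre of the middle printed ring, 200 mm across, free at the start; it lies 180 mm from the front and back edges of the glass
- right_ring (a point): centre of the right printed ring, 200 mm across
- left_pan: saucepan on the left ring: aluminium, 160 mm across, 88 mm to the rim, lid clipped on (it stays on; a steel clip at +y and -y stands 6 mm off the wall, 62 to 96 mm up), lid knob to 124 mm. Either pan may be the loaded one, 0.8 to 1.0 kg; the other is empty, 0.35 kg. Origin: centre of its underside, z up; its handle runs level along its -x, to the robot at the start, up to 0.35 rad either way
- right_pan: saucepan on the right ring, looking just like left_pan, same origin, axes and handle. Sliding on the glass, a pan drags with about 0.5 to 0.7 of its weight: the empty one with 1.7 to 2.5 N, the loaded one with 4 to 7 N, if nothing leans on it (a hand clamped on the handle does lean on it)
- left_pan_grip (a point): a good place to pinch the left pan's handle from above: centre of the handle's section, 145 mm from the pan's axis and 68 mm above its base. The black handle there is 22 mm wide (across) and 16 mm thick (upright); it runs from 93 to 225 mm from the axis, with a 30 mm wide steel bracket at its root
- right_pan_grip (a point): a good place to pinch the right pan's handle from above: centre of the handle's section, 145 mm from the pan's axis and 68 mm above its base. The black handle there is 22 mm wide (across) and 16 mm thick (upright); it runs from 93 to 225 mm from the axis, with a 30 mm wide steel bracket at its root
- left_pan_handle_end (a point): the free end of the left pan's handle, 225 mm from the pan's axis, 68 mm above its base
- right_pan_handle_end (a point): the free end of the right pan's handle, 225 mm from the pan's axis, 68 mm above its base
- basin_tap: loose chrome basin tap standing on the bench beyond the hob's left end, 58 mm foot, 170 mm high; a bystander. Origin: centre of its foot
- filter_cartridge: loose white water-filter cartridge, 66 mm across, 180 mm high, standing beyond the hob's left end; a bystander. Origin: centre of its underside
- parts_bin: loose grey plastic bin of fittings, 150 x 190 x 75 mm, beyond the hob's right end; a bystander. Origin: centre of its underside

How it is judged:
By the outcome, as a careful person would: the job done as asked, in the order asked, and still so for the second after the job is handed in, with the robot touching nothing.
It also fails if it takes over 64 s, if anything falls off the work surface, if the arm or the gripper's body presses on something with over 40 N, if the wrist force passes 120 N, or if a joint passes its speed limit or range.

## Working session

There is one attempt and no reset: what is moved stays moved. The work goes in short steps, Python scripts to look and compute and a tool call to move; the robot and the scene stay as the last step left them, time stands still between calls to the robot, and variables do not carry over. Pictures are saved under pics/ and viewed, at most 10 in all, crops included, and the job is handed in when it is done.

Besides the shell and the picture viewer there is one more tool, called after "Request:" by a JSON object that holds its "name" and its "arguments", one argument or row to a line. play_rows: Moves the arm, as the interface text tells. Its arguments: {"type":"object","properties":{"commands":{"type":"string"},"squeeze":{"type":"number"}},"required":["commands"]}

```bash
ls; mkdir -p pics; cat > h.py <<'E'
import numpy as np, cv2
from rig import get_obs, camera, job_done
def K(c):
    f=192/np.tan(np.radians(c["fov_y"])/2); return f
def pix2world(c,u,v,z):
    """cast pixels on plane z"""
    f=K(c); u=np.atleast_1d(u).astype(float); v=np.atleast_1d(v).astype(float)
    xd=(u-c["cx"])/f; yd=(v-c["cy"])/f; x,y=xd.copy(),yd.copy()
    for _ in range(30):
        s=1+c["k1"]*(x*x+y*y); x,y=xd/s,yd/s
    T=np.array(c["world_from_camera"]); d=np.stack([x,y,np.ones_like(x)],1)@T[:3,:3].T; o=T[:3,3]
    return o+d*((z-o[2])/d[:,2])[:,None]
def cloud(c):
    f=K(c); v,u=np.mgrid[:384,:512]; xd=(u-c["cx"])/f; yd=(v-c["cy"])/f; x,y=xd.copy(),yd.copy()
    for _ in range(30):
        s=1+c["k1"]*(x*x+y*y); x,y=xd/s,yd/s
    z=c["z_map"]; T=np.array(c["world_from_camera"])
    return np.stack([x*z,y*z,z],-1)@T[:3,:3].T+T[:3,3]
E
python3 - <<'E'
from h import *
for n in("top","side"):
    c=camera(n); cv2.imwrite(f"pics/{n}0.png",cv2.resize(c["img"],(800,600)))
    print(n,c["fov_y"],c["cx"],c["cy"],c["k1"]); print(np.round(c["world_from_camera"],3))
    P=cloud(c)[...,2]; print(np.percentile(P[c["z_map"]>0],[1,50,99]),(c["z_map"]>0).mean())
print(get_obs())
E
```

```text
pics
top 43.540983326414214 263.4123542035554 190.13463792418597 -0.12523456066200858
[[ 0.011 -0.993  0.116  0.308]
 [-1.    -0.01   0.006 -0.029]
 [-0.005 -0.116 -0.993  1.711]
 [ 0.     0.     0.     1.   ]]
[-7.64131557e-01 -7.20610453e-04  7.97019645e-01] 0.9959309895833334
side 49.81407452545799 263.1967121981769 195.8633446211463 -0.0886997577245924
[[ 0.955 -0.162  0.249  0.117]
 [-0.297 -0.535  0.791 -1.284]
 [ 0.005 -0.829 -0.559  1.006]
 [ 0.     0.     0.     1.   ]]
[-0.75780902  0.00086037  0.74684109] 0.9878794352213541
{'clock': 0.1, 'joint_pos': array([ 1.16293393e+00,  3.59441043e-01,  1.51129398e+00,  3.93797292e-07,
        1.27250192e+00, -1.15147283e-01]), 'qd': array([ 0.00047518, -0.00082271, -0.00157193,  0.00121592,  0.00162895,
       -0.00067571]), 'tau': array([-2.59151448e-04, -5.16352880e+01, -2.71408224e+01,  6.76061958e-02,
        2.77110207e-02, -9.46633236e-06]), 'position': array([0.17292342, 0.57390635, 0.22190035]), 'eef_rot': array([-4.58094059e-01, -3.10758345e+00,  2.49452992e-03]), 'wrist_force': array([-0.06975246,  0.03510162,  0.50903592]), 'moment': array([ 0.05837251, -0.00716339, -0.03823385]), 'grip_force': 0.0, 'grip_width': 0.08791806872324973}
```

View pics/top0.png

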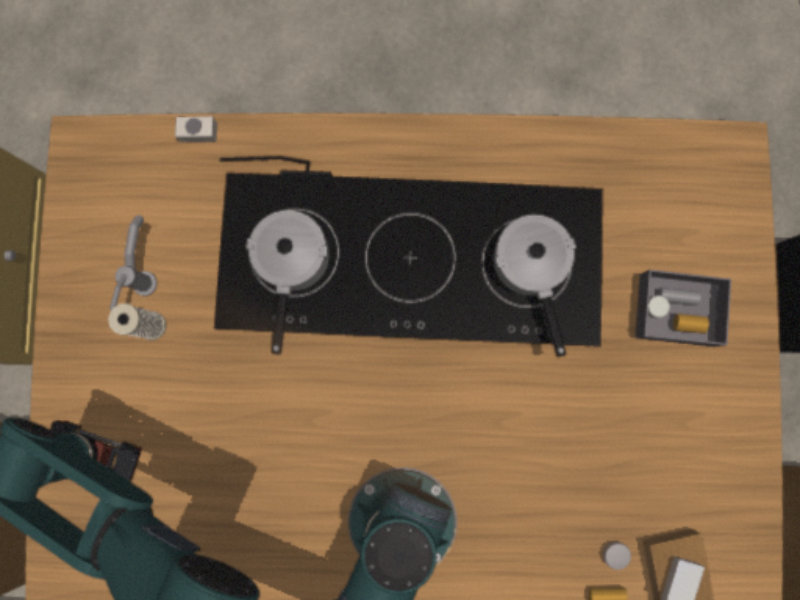

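View pics/side0.png

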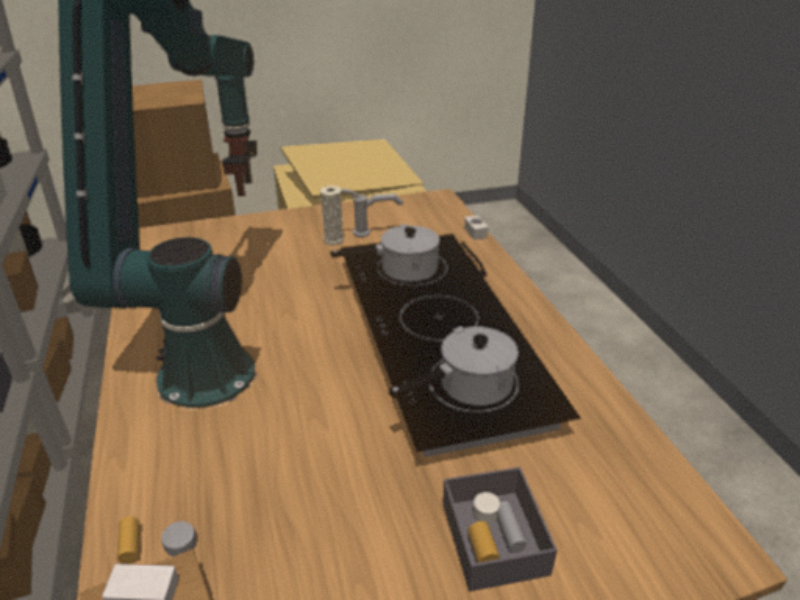

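The top view shows the left pan at about (288,250), the right pan at about (536,255) and the free ring at about (410,257), with both handles towards the robot. The bin is to the right, and the tap and cartridge are to the left. Next I measure these.

```bash
cat >> h.py <<'E'
def circ(p):
    A=np.c_[2*p,np.ones(len(p))]; s=np.linalg.lstsq(A,(p**2).sum(1),rcond=None)[0]
    return s[:2],np.sqrt(s[2]+s[0]**2+s[1]**2)
def pans(c=None):
    """lid/rim circle from heights, handle heading from dark handle pixels at z=.138"""
    c=c or camera("top"); P=cloud(c); z=P[...,2]; out=[]
    g=cv2.cvtColor(c["img"],cv2.COLOR_BGR2HSV)
    m=((z>.138)&(z<.2)&(P[...,0]>.35)&(abs(P[...,1])<.5)&(g[...,1]<60)&(g[...,2]>75)).astype(np.uint8)
    m=cv2.morphologyEx(m,cv2.MORPH_OPEN,np.ones((3,3)))
    n,l,s,_=cv2.connectedComponentsWithStats(m)
    for i in range(1,n):
        if s[i,4]<700: continue
        q=cv2.convexHull(np.argwhere(l==i)[:,::-1].astype(np.int32))[:,0].astype(float)
        w=pix2world(c,q[:,0],q[:,1],.152)[:,:2]; o,r=circ(w)
        for _ in range(3):
            d=abs(np.linalg.norm(w-o,axis=1)-r); k=d<.004
            if k.sum()>6:o,r=circ(w[k])
        R=np.linalg.norm(P[...,:2]-o,axis=-1); h=(R>.11)&(R<.24)&(z>.115)&(z<.155)&(g[...,2]<90)
        v=np.argwhere(h)[:,::-1]; hw=pix2world(c,v[:,0],v[:,1],.138)[:,:2]
        hd=hw.mean(0)-o if len(hw) else np.zeros(2)
        out.append((o,r,np.degrees(np.arctan2(hd[1],hd[0])),len(hw),np.linalg.norm(hw-o,axis=1).max() if len(hw) else 0))
    return out
E
python3 - <<'E'
from h import *
c=camera("top"); P=cloud(c); z=P[...,2]; g=cv2.cvtColor(c["img"],cv2.COLOR_BGR2HSV)
for p in pans(c): print("pan",p)
# ring / hob
m=((g[...,2]<60)&(z>.045)&(z<.08)&(P[...,0]>.3)&(abs(P[...,1])<.55)).astype(np.uint8)
m=cv2.morphologyEx(m,cv2.MORPH_OPEN,np.ones((3,3)));n,l,s,_=cv2.connectedComponentsWithStats(m); i=1+np.argmax(s[1:,4])
v=np.argwhere(l==i)[:,::-1]; w=pix2world(c,v[:,0],v[:,1],.062)[:,:2]
print("hob",cv2.minAreaRect((w*1000).astype(np.float32)))
mm=((g[...,2]>75)&(abs(z-.062)<.012)).astype(np.uint8); v=np.argwhere(mm>0)[:,::-1]; w=pix2world(c,v[:,0],v[:,1],.062)[:,:2]
o=pix2world(c,410*.64,257*.64,.062)[0,:2]; print("cross",o)
for _ in range(5):
    d=np.linalg.norm(w-o,axis=1); k=(d>.088)&(d<.112); o,r=circ(w[k])
print("mid",o,r,k.sum())
for nm,(a,b,cc) in {"bin":(-.75,-.5,.03),"tap":(.5,.8,.03)}.items():
    k=(P[...,1]>a)&(P[...,1]<b)&(z>cc)&(P[...,0]>.25)&(P[...,0]<.8); print(nm,P[k].min(0),P[k].max(0))
E
```

```text
pan (array([0.59227723, 0.24760353]), np.float64(0.08225475992817116), np.float64(175.24735158349978), 221, np.float64(0.22271037076396047))
pan (array([ 0.58706989, -0.27791558]), np.float64(0.08203479393460818), np.float64(-165.75248679778682), 205, np.float64(0.22190023380963872))
hob ((592.673583984375, -13.0830078125), (853.7499389648438, 360.33062744140625), 87.817138671875)
cross [ 0.5902142  -0.01392748]
mid [ 0.59057831 -0.01338837] 0.0986252249040364 211
bin [ 0.39983639 -0.73425092  0.03000194] [ 0.56703792 -0.52965785  0.08801178]
tap [0.40537327 0.54829294 0.03025617] [0.67250916 0.62704969 0.18923513]
```

Request:
{"name": "play_rows", "arguments": {
  "commands": "30 -32 0 2 0;60 -64 0 4 0;90 -95 0 6 0;120 -127 0 8 0;150 -158 0 10 0;180 -190 0 12 0;210 -220 0 12 0;235 -246 0 12 0;260 -272 0 12 0;282 -295 0 12 0;304 -317 0 12 0;304 -317 0 12 0"
}}

```text
clock: 1.15
position: [0.4812, 0.2537, 0.2226]
eef_rot: [0.137, 3.136, -0.002]
wrist_force: [-0.1, -0.2, -0.1]
grip_width: 0.088
grip_force: 0.0
```

Request:
{"name": "play_rows", "arguments": {
  "commands": "0 0 -30 0 0;0 0 -60 0 0;0 0 -85 0 0;0 0 -105 0 0;0 0 -120 0 0;0 0 -122 0 0;0 0 -122 0 0;0 0 -122 0 0"
}}

```text
clock: 1.82
position: [0.4774, 0.2579, 0.1012]
eef_rot: [0.13, 3.138, 0.0]
wrist_force: [-0.1, -0.6, 1.0]
grip_width: 0.088
grip_force: 0.0
```

```bash
cat > s.py <<'E'
from h import *
def st():
    o=get_obs(); R=cv2.Rodrigues(o["eef_rot"])[0]
    print("t",round(o["clock"],2),"tcp",np.round(o["position"]*1000,1),"closing",round(np.degrees(np.arctan2(R[1,1],R[0,1]))%180,1),"F",np.round(o["wrist_force"],2),"w",round(o["grip_width"]*1000,1))
st()
E
python3 s.py
```

```text
t 1.82 tcp [477.4 257.9 101.2] closing 85.2 F [-0.06 -0.55  0.99] w 88.0
```

Request:
{"name": "play_rows", "arguments": {
  "commands": "8 0 0 0 0;16 -1 0 0 0;24 -2 0 0 0;28 -2 0 0 0;31 -2 0 0 0;33 -3 0 0 0;35 -3 0 0 0;37 -3 0 0 0;39 -3 0 0 0"
}}

```text
clock: 2.57
position: [0.5153, 0.2544, 0.1004]
eef_rot: [-0.131, -3.137, 0.0]
wrist_force: [-3.0, 1.6, 1.6]
grip_width: 0.0875
grip_force: 1.3
```

Request:
{"name": "play_rows", "arguments": {
  "commands": "1 0 0 0 0;2 0 0 0 0;3 0 0 0 0"
}}

```text
clock: 2.82
position: [0.5188, 0.2544, 0.1005]
eef_rot: [-0.131, -3.138, 0.001]
wrist_force: [-2.3, -0.6, -0.3]
grip_width: 0.088
grip_force: 1.0
```

Request:
{"name": "play_rows", "arguments": {
  "commands": "1 0 0 0 0;2 0 0 0 0;3 0 0 0 0"
}}

```text
clock: 3.07
position: [0.5222, 0.2544, 0.1006]
eef_rot: [-0.131, -3.139, 0.0]
wrist_force: [-1.4, 0.3, 0.0]
grip_width: 0.0878
grip_force: 0.9
```

```bash
python3 s.py; python3 -c "
from h import *
for p in pans(): print(p)"
```

```text
t 3.07 tcp [522.2 254.4 100.6] closing 85.2 F [-1.4   0.35  0.04] w 87.8
(array([0.61749373, 0.23337506]), np.float64(0.0687137750531153), np.float64(167.91043692160693), 49, np.float64(0.17601669806823625))
(array([ 0.58735552, -0.27792908]), np.float64(0.08189542591854937), np.float64(-165.77830951952276), 206, np.float64(0.22217196553214316))
```

Request:
{"name": "play_rows", "arguments": {
  "commands": "-20 0 0 0 0;-40 0 0 0 0;-44 0 40 0 0;-44 0 80 0 0;-44 0 121 0 0;-44 -35 121 3 0;-44 -75 121 6 0;-44 -115 121 9 0;-44 -155 121 12 0;-44 -195 121 15 0;-44 -235 121 17 0;-44 -275 121 19 0"
}}

```text
clock: 4.12
position: [0.4788, -0.0228, 0.2223]
eef_rot: [-0.392, 3.115, -0.002]
wrist_force: [0.0, -1.0, -1.7]
grip_width: 0.088
grip_force: 0.0
```

```bash
python3 s.py; python3 -c "
from h import *
for p in pans(): print(p)"
```

```text
t 4.12 tcp [478.8 -22.8 222.3] closing 104.3 F [ 0.02 -1.   -1.68] w 88.0
(array([0.6015936 , 0.24563351]), np.float64(0.08230243381651066), np.float64(173.69010330762148), 222, np.float64(0.2226931160399994))
(array([ 0.58687942, -0.27652082]), np.float64(0.08163839305949278), np.float64(-165.26156774646577), 207, np.float64(0.22209250999724667))
```

Request:
{"name": "play_rows", "arguments": {
  "commands": "0 -41 0 0 0;0 -82 0 0 0;0 -123 0 0 0;-1 -164 0 0 0;-2 -205 0 0 0;-3 -240 0 0 0;-3 -270 0 0 0;-3 -284 0 0 0;-3 -284 -30 0 0;-3 -284 -65 0 0;-3 -284 -100 0 0;-3 -284 -121 0 0"
}}

```text
clock: 5.17
position: [0.4742, -0.3033, 0.0978]
eef_rot: [0.388, -3.116, -0.003]
wrist_force: [-0.8, -0.2, -0.8]
grip_width: 0.0874
grip_force: 0.0
```

Request:
{"name": "play_rows", "arguments": {
  "commands": "0 0 0 0 0;9 2 0 0 0;18 4 0 0 0;25 6 0 0 0;29 7 0 0 0;31 8 0 0 0;33 8 0 0 0;35 9 0 0 0;37 9 0 0 0;39 10 0 0 0"
}}

```text
clock: 6.0
position: [0.5121, -0.2949, 0.1007]
eef_rot: [0.389, -3.114, 0.0]
wrist_force: [-7.5, -2.9, 4.7]
grip_width: 0.0875
grip_force: 4.1
```

Request:
{"name": "play_rows", "arguments": {
  "commands": "1 0 0 0 0;2 1 0 0 0;3 1 0 0 0"
}}

```text
clock: 6.25
position: [0.5149, -0.2939, 0.1007]
eef_rot: [0.388, -3.114, -0.0]
wrist_force: [-7.9, -1.4, 5.0]
grip_width: 0.088
grip_force: 4.2
```

```bash
python3 s.py
```

```text
t 6.25 tcp [ 514.9 -293.9  100.7] closing 104.2 F [-7.95 -1.37  5.  ] w 88.0
```

Request:
{"name": "play_rows", "arguments": {
  "commands": "-20 -5 0 0 0;-50 -13 6 0 0;-71 -18 12 0 80;-71 -18 12 0 160;-71 -18 12 0 160;-71 -18 12 0 160;-71 -18 12 0 160;-71 -18 12 0 160"
}}

```text
clock: 6.92
position: [0.4471, -0.3114, 0.1124]
eef_rot: [-0.39, 3.117, -0.0]
wrist_force: [0.4, 0.0, 0.7]
grip_width: 0.0516
grip_force: 0.0
```

```bash
python3 s.py; python3 - <<'E'
from h import *
for p in pans(): print(p)
c=camera("side"); cv2.imwrite("pics/s1.png",cv2.resize(c["img"][140:310,150:400],None,fx=3,fy=3))
E
```

```text
t 6.92 tcp [ 447.1 -311.4  112.4] closing 104.3 F [0.36 0.03 0.67] w 51.6
(array([0.60101381, 0.24628153]), np.float64(0.08248929462202843), np.float64(173.90915802691848), 214, np.float64(0.22010366760945926))
(array([ 0.59052853, -0.27671403]), np.float64(0.08251938952024643), np.float64(-166.02699367306738), 81, np.float64(0.22074525523664704))
```

View pics/s1.png

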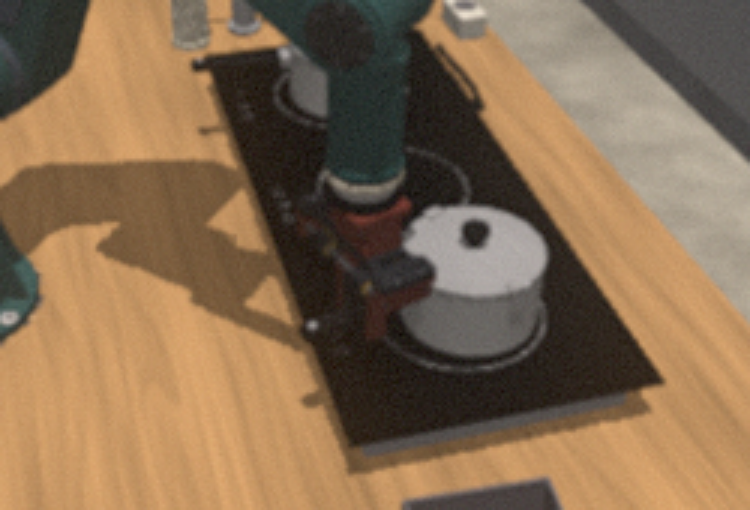

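Request:
{"name": "play_rows", "arguments": {
  "commands": "0 0 0 0 170;0 0 0 0 170;0 0 0 0 170;4 -12 0 5 170;8 -24 0 10 170;14 -36 0 15 170;20 -47 0 20 170;28 -57 0 25 170;37 -67 0 30 170;46 -76 0 35 170;56 -84 0 40 170;56 -84 0 40 170"
}}

```text
clock: 8.02
position: [0.5251, -0.3596, 0.1039]
eef_rot: [1.243, -2.779, 0.114]
wrist_force: [-2.3, -6.4, 5.2]
grip_width: 0.0294
grip_force: 3.5
```

```bash
python3 s.py; python3 -c "
from h import *
for p in pans(): print(p)"
```

```text
t 8.02 tcp [ 525.1 -359.6  103.9] closing 138.3 F [-2.32 -6.4   5.22] w 29.4
(array([0.60146613, 0.24630816]), np.float64(0.08233189061637959), np.float64(173.90240825967857), 217, np.float64(0.22054780114172584))
(array([ 0.60736333, -0.27908358]), np.float64(0.07380640706479628), np.float64(-137.70602853282716), 110, np.float64(0.22872247174983854))
```

```bash
python3 -c "
from h import *
o=get_obs();print(np.round(o['joint_pos'],2),np.round(o['qd'],2)); R=cv2.Rodrigues(o['eef_rot'])[0]; print(R.round(3))
c=camera('top'); cv2.imwrite('pics/t1.png',cv2.resize(c['img'][90:260,270:480],None,fx=3,fy=3))"
```

```text
[-0.64  0.53  1.56 -0.14  1.04 -2.98] [-0.03 -0.01  0.02  0.05  0.01  0.  ]
[[-0.663 -0.746 -0.057]
 [-0.739  0.665 -0.106]
 [ 0.117 -0.029 -0.993]]
```

View pics/t1.png

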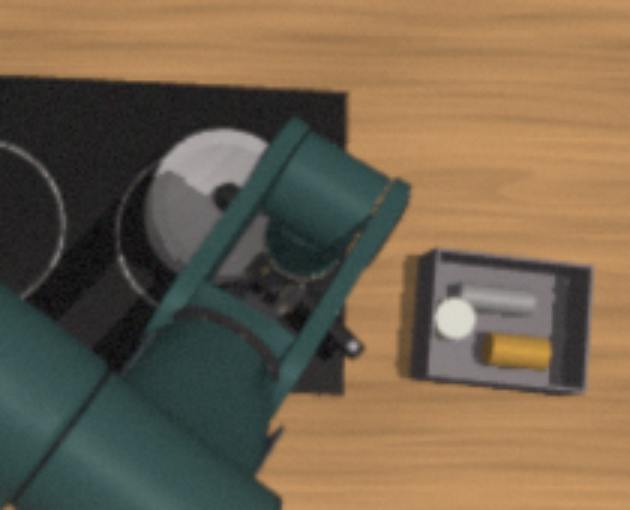

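Request:
{"name": "play_rows", "arguments": {
  "commands": "22 36 0 -4 0;22 36 0 -6 0;22 36 0 -6 0;22 36 0 -6 0;22 36 0 -6 0;22 36 30 -6 0;22 36 60 -6 0;22 36 90 -6 0;22 36 110 -13 0;22 30 110 -20 0;22 30 110 -27 0;22 30 110 -34 0"
}}

```text
clock: 9.12
position: [0.5451, -0.3297, 0.2148]
eef_rot: [0.359, -3.01, 0.063]
wrist_force: [0.0, -0.2, -0.2]
grip_width: 0.0876
grip_force: 0.0
```

Request:
{"name": "play_rows", "arguments": {
  "commands": "-10 0 0 -7 0;-20 0 0 -14 0;-30 -10 0 -21 0;-40 -20 0 -28 0;-40 -20 0 -35 0;-40 -20 0 -42 0;-40 -20 0 -49 0;-40 -20 0 -56 0;-40 -20 0 -63 0;-40 -20 0 -70 0;-40 -20 0 -77 0;-40 -20 0 -84 0"
}}

```text
clock: 10.12
position: [0.5048, -0.3493, 0.2139]
eef_rot: [-1.747, -2.477, -0.067]
wrist_force: [0.4, 0.1, 0.1]
grip_width: 0.0881
grip_force: 0.0
```

```bash
python3 s.py; python3 -c "
from h import *
print(get_obs()['joint_pos'].round(2))
for p in pans(): print(p)"
```

```text
t 10.12 tcp [ 504.8 -349.3  213.9] closing 19.7 F [0.41 0.1  0.07] w 88.1
[-0.74  0.45  1.4   0.03  1.41 -1.09]
(array([ 0.62824332, -0.2525523 ]), np.float64(0.08307159880349244), np.float64(-141.19063517927358), 77, np.float64(0.1996057449064571))
(array([0.60127359, 0.24637722]), np.float64(0.08242683888058008), np.float64(173.93973327630314), 213, np.float64(0.22034750089851513))
```

```bash
python3 -c "
from h import *
o=get_obs(); R=cv2.Rodrigues(o['eef_rot'])[0]; print(R.round(3)); print(np.degrees(np.arccos(-R[2,2])))"
```

```text
[[-0.325  0.944 -0.064]
 [ 0.939  0.33   0.1  ]
 [ 0.115 -0.027 -0.993]]
6.787202057580908
```

Request:
{"name": "play_rows", "arguments": {
  "commands": "-20 30 10 -7 0;-40 60 10 -14 0;-60 90 10 -21 0;-70 120 10 -28 0;-80 150 10 -35 0;-80 160 10 -42 0;-80 160 10 -49 0;-80 160 10 -56 0;-80 160 10 -63 0;-80 160 10 -70 0;-80 160 10 -70 0"
}}

```text
clock: 11.08
position: [0.4247, -0.1886, 0.2241]
eef_rot: [-2.889, -1.047, -0.152]
wrist_force: [-0.7, 0.5, 0.7]
grip_width: 0.088
grip_force: 0.0
```

```bash
python3 s.py; python3 -c "
from h import *
o=get_obs();R=cv2.Rodrigues(o['eef_rot'])[0]; print(o['joint_pos'].round(2),R.round(3))
c=camera('top')
for p in pans(c): print(p)
cv2.imwrite('pics/t2.png',cv2.resize(c['img'][90:260,230:440],None,fx=3,fy=3))"
```

```text
t 11.08 tcp [ 424.7 -188.6  224.1] closing 129.9 F [-0.7   0.54  0.72] w 88.0
[-0.67  0.15  1.81  0.13  1.19  0.16] [[ 0.764  0.642  0.071]
 [ 0.635 -0.766  0.094]
 [ 0.115 -0.027 -0.993]]
(array([ 0.62747827, -0.25083761]), np.float64(0.08334847924920748), np.float64(-141.39381755008253), 220, np.float64(0.22208051820484903))
(array([0.60137212, 0.24616559]), np.float64(0.08231216739120628), np.float64(173.85973054527287), 216, np.float64(0.2224219698446882))
```

View pics/t2.png

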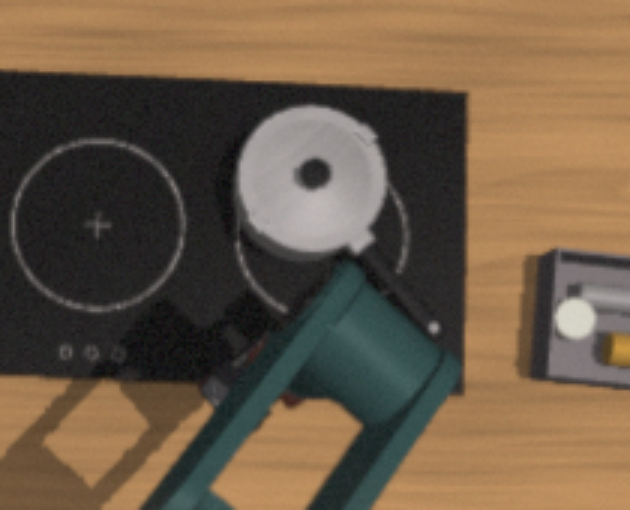

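Request:
{"name": "play_rows", "arguments": {
  "commands": "10 -38 0 0 0;20 -76 0 0 0;30 -114 0 0 0;40 -150 0 0 0;50 -184 0 0 0;50 -184 0 0 0;50 -184 -35 0 0;50 -184 -70 0 60;50 -184 -100 0 120;50 -184 -112 0 170;50 -184 -112 0 170;50 -184 -112 0 170"
}}

```text
clock: 12.13
position: [0.4756, -0.3725, 0.1122]
eef_rot: [-2.886, -1.053, -0.152]
wrist_force: [0.1, -0.0, 1.1]
grip_width: 0.058
grip_force: 0.0
```

```bash
python3 s.py;python3 -c "
from h import *
for p in pans(): print(p)"
```

```text
t 12.13 tcp [ 475.6 -372.5  112.2] closing 130.2 F [ 0.09 -0.04  1.09] w 58.0
(array([ 0.62807021, -0.24968162]), np.float64(0.08256681885601531), np.float64(-141.26074380466127), 149, np.float64(0.18245643161747163))
(array([0.60146206, 0.2461932 ]), np.float64(0.08236386297172861), np.float64(173.8815922532961), 213, np.float64(0.2205598777119802))
```

Request:
{"name": "play_rows", "arguments": {
  "commands": "0 0 0 0 170;0 0 0 0 170;11 -13 0 5 170;24 -25 0 10 170;37 -35 0 15 170;51 -45 0 20 170;66 -53 0 25 170;81 -60 0 30 170;97 -65 0 35 170;114 -69 0 40 170;114 -69 0 40 170"
}}

```text
clock: 13.1
position: [0.5931, -0.4428, 0.1133]
eef_rot: [-2.331, -1.966, -0.109]
wrist_force: [0.7, -0.4, -0.4]
grip_width: 0.0292
grip_force: 0.0
```

```bash
python3 s.py;python3 -c "
from h import *
print(get_obs()['joint_pos'].round(2))
for p in pans(): print(p)"
```

```text
t 13.1 tcp [ 593.1 -442.8  113.3] closing 170.3 F [ 0.72 -0.4  -0.44] w 29.2
[-0.78  0.69  1.2   0.08  1.33 -0.63]
(array([ 0.63913617, -0.25310899]), np.float64(0.08083227997590234), np.float64(-103.9271275715946), 152, np.float64(0.1934334391259728))
(array([0.60143598, 0.24626733]), np.float64(0.08233443647197447), np.float64(173.87478038144837), 217, np.float64(0.22052365667278676))
```

Request:
{"name": "play_rows", "arguments": {
  "commands": "16 -3 0 4 170;32 -4 0 8 170;46 -4 0 11 170;54 -3 0 12 170;54 -3 0 12 170;54 -3 0 12 90;54 -3 0 12 0;54 -3 0 12 0;54 -3 0 12 0;54 -3 0 12 0"
}}

```text
clock: 13.98
position: [0.6431, -0.4447, 0.1122]
eef_rot: [-2.112, -2.184, -0.092]
wrist_force: [0.0, 0.3, 0.2]
grip_width: 0.0592
grip_force: 0.0
```

```bash
python3 s.py;python3 -c "
from h import *
print(get_obs()['joint_pos'].round(2))
for p in pans(): print(p)"
```

```text
t 13.98 tcp [ 643.1 -444.7  112.2] closing 2.0 F [0.02 0.35 0.24] w 59.2
[-0.72  0.76  1.06  0.07  1.42 -0.77]
(array([ 0.64515915, -0.25329528]), np.float64(0.08183855035069056), np.float64(-89.56264541254039), 124, np.float64(0.19645038808463985))
(array([0.6014699 , 0.24617264]), np.float64(0.08236386394082926), np.float64(173.8532021892741), 219, np.float64(0.22251865431164597))
```

Request:
{"name": "play_rows", "arguments": {
  "commands": "0 30 0 0 0;0 60 -6 0 0;8 75 -12 5 0;22 83 -12 11 0;22 85 -12 11 0;22 85 -12 11 0"
}}

```text
clock: 14.53
position: [0.6661, -0.3589, 0.1]
eef_rot: [-1.891, -2.373, -0.076]
wrist_force: [-0.8, 0.0, -0.4]
grip_width: 0.0873
grip_force: 0.0
```

```bash
python3 s.py;python3 -c "
from h import *
for p in pans(): print(p)"
```

```text
t 14.53 tcp [ 666.1 -358.9  100. ] closing 13.0 F [-0.8   0.04 -0.39] w 87.3
(array([ 0.64205899, -0.25056714]), np.float64(0.0806066039045484), np.float64(-85.09639159024287), 61, np.float64(0.20907860204265652))
(array([0.6016277 , 0.24585951]), np.float64(0.08240656248042952), np.float64(173.76202340922586), 223, np.float64(0.22236790526945083))
```

Request:
{"name": "play_rows", "arguments": {
  "commands": "-3 12 0 0 0;-5 22 0 0 0;-6 29 0 0 0;-8 39 0 0 0;-11 51 0 0 0;-13 63 0 0 0;-16 74 0 0 0;-18 86 0 0 0;-21 98 0 0 0;-24 110 0 0 0;-26 121 0 0 0;-27 127 0 0 0"
}}

```text
clock: 15.58
position: [0.6381, -0.2306, 0.1001]
eef_rot: [-1.887, -2.374, -0.076]
wrist_force: [1.0, -4.8, -0.1]
grip_width: 0.0877
grip_force: 3.6
```

```bash
python3 s.py;python3 -c "
from h import *
for p in pans(): print(p)"
```

```text
t 15.58 tcp [ 638.1 -230.6  100.1] closing 13.1 F [ 0.99 -4.8  -0.06] w 87.7
(array([ 0.61907144, -0.15413619]), np.float64(0.07773632692013553), np.float64(-87.93541887371835), 78, np.float64(0.22724580289606242))
(array([0.60111068, 0.24591602]), np.float64(0.08248037191282519), np.float64(173.7601627258859), 221, np.float64(0.2221853412451935))
```

Request:
{"name": "play_rows", "arguments": {
  "commands": "-2 10 0 0 0;-5 22 0 0 0;-7 34 0 0 0;-10 46 0 0 0;-12 58 0 0 0;-15 70 0 0 0;-17 82 0 0 0;-20 94 0 0 0;-22 106 0 0 0;-25 118 0 0 0;-27 127 0 0 0;-28 133 0 0 0"
}}

```text
clock: 16.63
position: [0.6103, -0.0991, 0.1001]
eef_rot: [-1.888, -2.374, -0.076]
wrist_force: [0.6, -5.8, 1.5]
grip_width: 0.0876
grip_force: 3.7
```

Request:
{"name": "play_rows", "arguments": {
  "commands": "0 0 0 0 0;5 -20 0 0 0;8 -38 20 0 0;8 -38 60 0 0;8 -38 100 0 0;0 -60 120 0 0;-30 -90 120 0 0;-60 -120 120 0 0;-90 -150 120 0 0;-100 -180 120 0 0"
}}

```text
clock: 17.47
position: [0.5065, -0.2785, 0.2198]
eef_rot: [-1.886, -2.37, -0.078]
wrist_force: [1.0, 0.9, -0.4]
grip_width: 0.0877
grip_force: 0.0
```

```bash
python3 s.py;python3 -c "
from h import *
c=camera('top')
for p in pans(c): print(p)
cv2.imwrite('pics/t3.png',cv2.resize(c['img'][80:260,130:400],None,fx=2.8,fy=2.8))"
```

```text
t 17.47 tcp [ 506.5 -278.5  219.8] closing 13.1 F [ 0.97  0.9  -0.38] w 87.7
(array([0.60109251, 0.24635831]), np.float64(0.08251125295572372), np.float64(173.92771358397655), 214, np.float64(0.22017083442962493))
(array([ 0.59181113, -0.02628088]), np.float64(0.0822295805740365), np.float64(-88.90843678459213), 248, np.float64(0.2353735736220657))
```

View pics/t3.png

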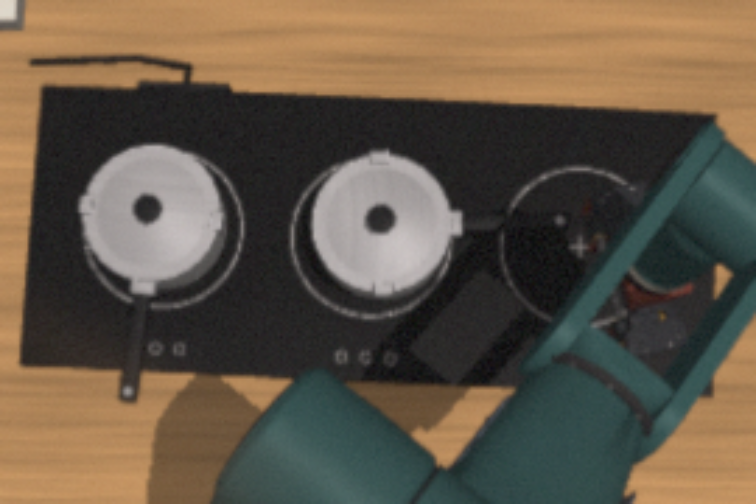

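Request:
{"name": "play_rows", "arguments": {
  "commands": "25 32 0 0 0;50 64 0 0 0;75 95 0 0 0;95 120 0 0 0;112 141 0 0 0;112 141 0 0 0;112 141 -35 0 0;112 141 -70 0 0;112 141 -105 0 0;112 141 -120 0 0;110 155 -120 0 0;107 168 -120 0 0"
}}

```text
clock: 18.52
position: [0.6164, -0.1106, 0.099]
eef_rot: [-1.889, -2.369, -0.076]
wrist_force: [0.2, -0.4, -0.2]
grip_width: 0.0878
grip_force: 0.0
```

```bash
python3 s.py
```

```text
t 18.52 tcp [ 616.4 -110.6   99. ] closing 13.0 F [ 0.24 -0.37 -0.17] w 87.8
```

Request:
{"name": "play_rows", "arguments": {
  "commands": "-1 6 0 0 0;-3 12 0 0 0;-4 17 0 0 0;-5 21 0 0 0;-5 25 0 0 0;-5 25 0 0 0;0 5 0 0 0;3 -13 20 0 0;3 -13 60 0 0;3 -13 100 0 0;-5 -35 120 0 0;-35 -65 120 0 0"
}}

```text
clock: 19.52
position: [0.5896, -0.176, 0.2264]
eef_rot: [-1.892, -2.387, -0.086]
wrist_force: [0.6, -1.6, -0.2]
grip_width: 0.0878
grip_force: 0.0
```

Request:
{"name": "play_rows", "arguments": {
  "commands": "-30 -30 0 0 0;-60 -60 0 0 0;-80 -90 0 0 0;-80 -110 0 0 0;-80 -110 0 0 0"
}}

```text
clock: 19.93
position: [0.5025, -0.2897, 0.2208]
eef_rot: [-1.896, -2.372, -0.077]
wrist_force: [0.6, 0.1, -0.3]
grip_width: 0.0875
grip_force: 0.0
```

```bash
python3 s.py;python3 -c "
from h import *
c=camera('top')
for p in pans(c): print(p)
cv2.imwrite('pics/t4.png',cv2.resize(c['img'][80:260,130:400],None,fx=2.8,fy=2.8))"
```

```text
t 19.93 tcp [ 502.5 -289.7  220.8] closing 12.8 F [ 0.58  0.07 -0.27] w 87.5
(array([0.60162736, 0.24614149]), np.float64(0.08226445685506946), np.float64(173.87708145728445), 215, np.float64(0.2207308041571642))
(array([ 0.59239883, -0.01389706]), np.float64(0.08239728552596387), np.float64(-92.62854008866621), 247, np.float64(0.2380573301895635))
```

View pics/t4.png

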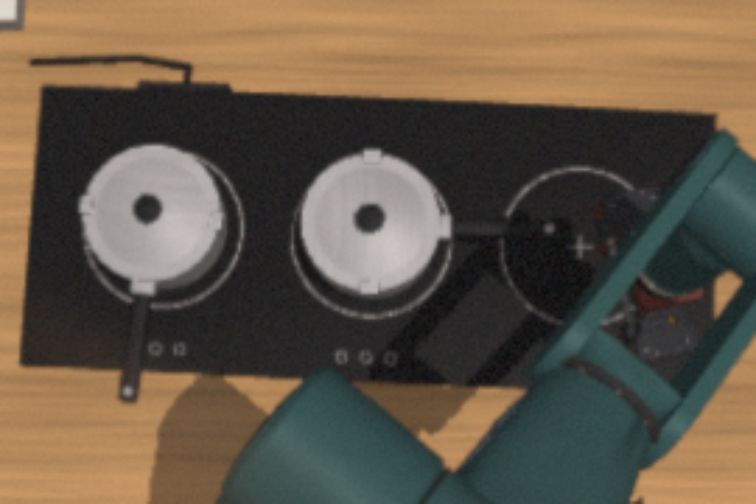

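The picture shows the loaded pan at crop (370,218), inside the middle ring, with its handle along the glass towards the right ring at (548,228). The left pan is in its own ring and the gripper is clear of both.

```bash
python3 -c "
from rig import job_done
print(job_done())"
```

```text
the job is handed in; nothing more can be done
None
```

The right pan was the loaded one, by feel (about 8 N to slide against 1.4–3 N for the left); it now sits within about 2 mm of the middle ring's centre with its handle turned in towards the right ring, the empty left pan is inside its own ring, and the job was handed in at about 20 s.

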